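Shift the router test fixture's lever into the third slot of its gate

ROBOT

A 7-joint arm with a two-finger parallel gripper is mounted at the origin on the work surface. World frame = base frame: x ahead of the robot, y to its left, z up, the work surface at z = 0. Lengths are in mm, angles in rad, forces in N, time in s.
With the tool pointing down it reaches from about 350 to 900 mm from the base axis. Payload 8.1 kg.
Tool frame: the origin (TCP) lies at the very end of the fingers, on their centre line; the grasp point (between the pads) lies manip.grip_point_offset behind it (manip.grip_point_offset is the distance from the TCP to the grasp point, in mm); y points along the fingers, x is the direction in which the jaws open and shut, and the axes are right-handed (so a half turn about y gives the same grasp; the last joint's range is limited). The gripper opens to 85 mm and grips with 20 to 120 N. Pads are 22 mm wide; open, the fingers measure 114 mm over their backs; the gripper's body (76 mm by 85 mm) begins 54 mm behind the grasp point. The pads swing forward as they close: fully open they stand 13 mm farther back than shut.
Start: joints at [-1.431, 0.434, 0.025, 1.573, -0.012, 1.134, -0.075], TCP at [150.29, 606.675, 231.323] pointing down, gripper open.
Joint ranges: [-2.62, 2.62], [-0.44, 2.09], [-1.27, 1.32], [0.08, 2.57], [-1.32, 4.46], [0.12, 2], [-2.74, 2.74]. Speed limits (rad/s): [2.22, 2.22, 3.01, 3.01, 3.14, 3.14, 3.14].

INTERFACE

Orientations are given as a rotation vector (axis times angle).
In Python, from plant import manip gives the robot as it stands.
- The arm moves only by the shell command python3 -m creep 'ROWS' [FORCE]. ROWS is JSON, a list that holds one entry, the list of rows, each a list of 7 numbers: the turn, a rotation vector about the tool's x, y, z in rad, then the shift along the tool's x, y, z in m, then the finger opening in m, from 0 to 0.0854. A call has 1 to 20 rows; each row is the pose to reach, as a shift and turn from the pose commanded when the call began, along the tool's axes at that moment; what a row does not reach only later rows make up. A row lasts 1/12 s, in which the tool goes at most 41.7 mm and 7.16 degrees, less where a joint would pass 70% of its speed; a pose out of reach is approached as far as the arm can. A call with a gripper value outside its range is refused whole. The fingers move at their own pace and stop on an object; FORCE is the grip in N (left out, the last holds). Time passes only in rows, so rows that repeat a pose let the fingers close. It gives the time, the measured TCP pose, the force and the opening at its end, in the units of the state.
- manip.sense(): the state, without advancing time (a new reading comes with each control period).
- manip.snapshot(name): name is "scene" or "top" or "wrist"; returns (picture, depth): 480x640x3 uint8, red, green, blue; 480x640 float32, mm along the optical axis (not along the pixel's ray), 0 where there is no reading.
- manip.get_calibration(name): a dict with "fx", "fy", "cx", "cy" (pixels), "k1" (the pictures are not rectified: a ray, as slopes to the right and down, at radius r is drawn at 1 + k1 r^2 times it, then the intrinsics apply), "rvec" (rotation vector, rad) and "tvec" (3), from world to camera coordinates, as OpenCV has them. Camera axes: x right, y down, z forward; pixel columns grow to the right and rows downward; lengths in mm; the calibration is good to about 2 mm. A picture is of the moment at which its call begins: read the wrist's pose just before it. get_calibration takes no time and is no camera call; for the wrist camera it gives the pose at the moment of the call.
- manip.close_job(): hands the job in, once; it reports no verdict.
The state is a dict: "time_s": time; "joint_pos": joint angles; "dq": joint speeds; "effort": joint torques, N m; "ee_pos": TCP position; "tcp_rot": TCP orientation; "ft_force": force on the tool from outside, world axes, zero at the start; "ft_torque": the same for the moment, N m; "width": opening from 0.0 (shut) to 1.0 (fully open).
Only numpy, scipy, OpenCV 4.12 (cv2) and the standard library are available. Lean on these libraries where they do the work, as an engineer would, in place of code of your own. Each camera call takes 0.05 s, during which the arm holds its last target. There are 200 camera calls.

TASK

Set the router test fixture to its third position: with the fingertips, push the gated lever by its knob along its left-hand rail to the crossway if it is not there already, across to the right-hand rail, and then forward (away from the robot) until it is fully home in the third slot. Only push, gently: do not pull the sprung knob up, do not ram the lever, and leave the router and the other things on the bench where they are. Leave the lever there and take the hand away.

Things in the scene. Friction and masses are not known exactly. Their poses are not given: they have to be found in the camera images.
- fixture: Router test fixture, bolted down: a grey lever box 150 (x) x 140 mm with a flat steel top (gate plate) 92 mm high, and on its left a router nest under 45 mm high, reaching to y = +360 mm on a 190 mm deep base plate. Origin: on the bench under the centre of the lever box. Axes: x = forward (away from the robot when not turned), y = left, z = up. The lever's pivot is at x = y = 0, 15 mm up.
- gate_mid (a point): Middle of the H-shaped opening in the gate plate, 92 mm up. Two rails run along x at y = +18 mm (left) and -18 mm (right); one crossway along y at x = 0 joins them. All are 16 mm wide, the stick 10 mm; inner corners are chamfered 5 mm. Slots: 1 = left rail's forward end, 2 = its rear end, 3 = right rail's forward end, 4 = its rear end, with as many black dots beside each.
- slot3 (a point): Fixed point on the gate plate (92 mm above the bench) at the centre of where the stick passes through it when fully home in the third slot: 25.5 mm forward and 18 mm right of the box's centre.
- knob_mid (a point): Middle of the lever's black knob. The knob is an upright grip, 30 to 32 mm across in its middle 30 mm, 51 mm tall overall, and its middle is 147 mm from the pivot along the lever (162 mm above the bench when the lever is upright); the stick below it is 10 mm thick. z points up along the lever.
- gimbal (a joint): Sideways lean of the lever, rad: 0 upright, positive to the right (fixture's -y), about -0.24 in the left rail and +0.24 in the right rail (stops at +-0.265). The lever stays where it is left (friction); pushing at the knob takes about 2 N, and more only against a side of the gate or a stop.
- stick (a joint): Forward lean of the lever, rad: 0 = in the crossway, positive forward (fixture's +x), +0.335 = fully home in a forward slot (stop), -0.335 = fully home in a rear slot (stop). It can cross from rail to rail only within about 0.04 of 0 (the chamfers guide it in from about 0.1). Stays where it is left; about 2 N at the knob.
- knob (a joint): How far the knob is pulled up along the stick, m: 0 down (held by a 15 N spring), 0.012 fully up. Must stay down.
- router: Black router 140 x 215 x 28 mm lying loose in the nest left of the lever box. Origin under its centre. Leave alone.
- antenna: Loose black antenna, lying, about 175 mm long along its x, 12 mm high, right of the lever box. Leave alone.
- screw_cup: Small steel bowl, 60 mm across, 34 mm high, in front (robot's side) of the lever box. Leave alone.
- screwdriver: Screwdriver lying, 160 mm long, beyond the lever box. Leave alone.
- adapter: Black plug adapter 75 x 45 x 30 mm, on the robot's side of the fixture. Leave alone.
- spray: White bottle standing, 44 mm across, 115 mm tall, beyond and to the right of the lever box. Leave alone.
- carton: Small cardboard box 100 x 150 x 60 mm, further right. Leave alone.

How it is judged (in metres and radians):
On the way:
1. the lever is brought across the gate to the right-hand rail, through the crossway (value of joint gimbal above 0.16 rad and value of joint stick below 0.2 rad), for 0.05 s.
At the end, for the whole second after the job is handed in: The lever rests in the third slot: leaning right by more than 0.17 rad and forward by more than 0.285 rad (the stop is at 0.335, so within about 7 mm at the knob), not moving, the knob down within 2 mm, and every loose thing within 20 mm of where it stood (value of joint gimbal above 0.17 rad and value of joint stick above 0.285 rad and velocity of joint stick between -0.05 and 0.05 rad/s and value of joint knob below 0.002 m and distance of each of router, antenna, screw_cup, screwdriver, adapter, spray, carton from where it was at the start of the episode below 0.02 m); the robot touches nothing.
It fails at once if the knob is pulled up by more than 5 mm (value of joint knob above 0.005 m).
It fails at once if the lever or the fixture is rammed: pushed with more than 60 N (contact force between the fingers and fixture above 60 N).
It fails at once if the router or another loose thing is lifted, carried or shoved more than 20 mm (distance of any of router, antenna, screw_cup, screwdriver, adapter, spray, carton from where it was at the start of the episode above 0.02 m).
It also fails if it takes over 67 s, if anything falls off the work surface, if the arm or the gripper's body presses on something with over 40 N, if the wrist force passes 120 N, or if a joint passes its speed limit or range.

## Working session

There is one attempt and no reset: what is moved stays moved. The work goes in short steps, Python scripts to look and compute and a shell command to move; the robot and the scene stay as the last step left them, time stands still between calls to the robot, and variables do not carry over. Pictures are saved under pics/ and viewed, about 8 in all and at most 12, crops included, and the job is handed in when it is done.

```bash
mkdir -p pics; ls; python3 - <<'E'
from plant import manip
import cv2, numpy as np
s=manip.sense(); print({k:np.round(v,3).tolist() for k,v in s.items()}, manip.grip_point_offset)
ims=[]
for n in ("scene","top"):
    im,d=manip.snapshot(n); np.savez(f"pics/{n}0.npz",im=im,d=d); c=manip.get_calibration(n); print(n,c)
    cv2.imwrite(f"pics/{n}0.png",im[:,:,::-1])
E
```

```text
pics
{'time_s': 0.0, 'joint_pos': [-1.431, 0.435, 0.025, 1.574, -0.012, 1.134, -0.075], 'dq': [-0.001, 0.0, 0.0, -0.001, 0.001, 0.0, -0.002], 'effort': [0.002, -67.045, 1.026, -31.622, 0.016, 0.012, -0.0], 'ee_pos': [150.187, 606.174, 230.539], 'tcp_rot': [-1.315, -1.028, 1.03], 'ft_force': [0.038, 0.288, -0.036], 'ft_torque': [-0.009, 0.012, -0.045], 'width': 1.001} 18.700000000000003
scene {'fx': 496.3559710542955, 'fy': 496.3559710542955, 'cx': 318.8634152997588, 'cy': 240.69496589692363, 'k1': -0.05771770008270707, 'rvec': array([ 2.26080624,  0.9926726 , -0.35811034]), 'tvec': array([-361.10357985, -217.50023235, 1350.82098726])}
top {'fx': 600.8544849709182, 'fy': 600.8544849709182, 'cx': 317.0868751427211, 'cy': 236.78576526780765, 'k1': -0.03738902006111066, 'rvec': array([ 2.15283646, -2.05371902,  0.21832915]), 'tvec': array([ -35.78738148,  562.71146734, 1067.38668888])}
```

View pics/scene0.png

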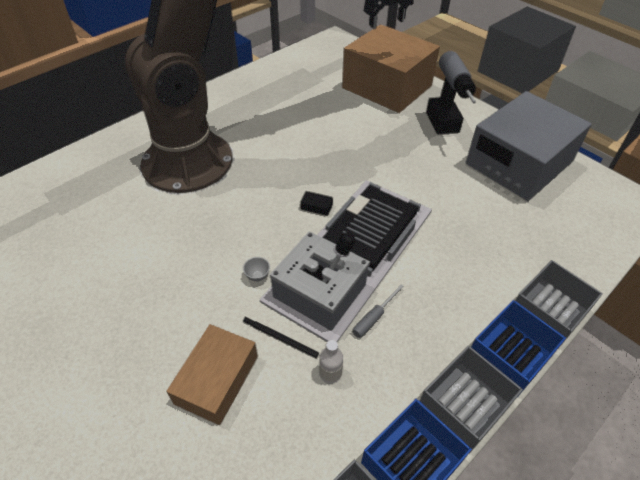

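View pics/top0.png

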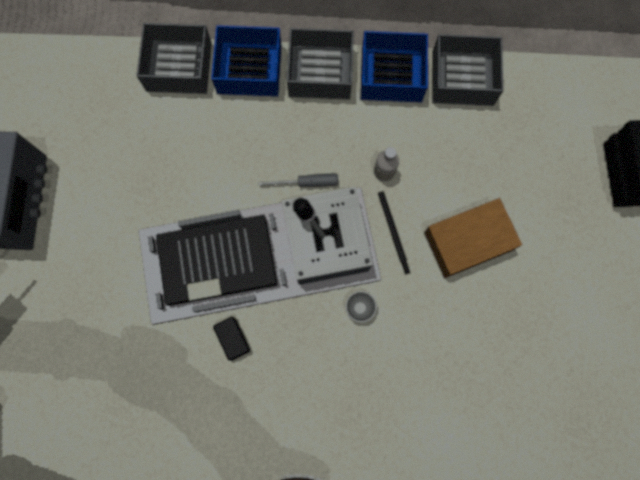

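The lever leans left and forward, so it is in or near slot 1. I'll measure the fixture pose and knob from depth next.

```bash
cat > h.py <<'E'
import numpy as np, cv2
from plant import manip
from scipy.spatial.transform import Rotation as R
def cloud(d,c):
    K=np.array([[c['fx'],0,c['cx']],[0,c['fy'],c['cy']],[0,0,1]])
    v,u=np.mgrid[:480,:640]
    p=cv2.undistortPoints(np.stack([u,v],-1).reshape(-1,1,2).astype(np.float64),K,np.array([c['k1'],0,0,0,0]))[:,0]
    z=d.reshape(-1); P=np.c_[p*z[:,None],z]
    Rm=cv2.Rodrigues(np.array(c['rvec']))[0]
    W=(P-c['tvec'])@Rm; W[z==0]=np.nan
    return W.reshape(480,640,3)
def proj(W,c):
    K=np.array([[c['fx'],0,c['cx']],[0,c['fy'],c['cy']],[0,0,1]])
    return cv2.projectPoints(np.atleast_2d(W).astype(float),np.array(c['rvec']),np.array(c['tvec']),K,np.array([c['k1'],0,0,0,0]))[0][:,0]
E
python3 - <<'E'
from h import *
for n in ("top","scene"):
    f=np.load(f"pics/{n}0.npz"); W=cloud(f['d'],manip.get_calibration(n)); Z=W[...,2]
    if n=="top": sub=np.s_[180:290,275:390]
    else: sub=np.s_[220:345,255:385]
    w=W[sub].reshape(-1,3)
    h,e=np.histogram(w[:,2][~np.isnan(w[:,2])],bins=np.arange(-10,200,6)); print(dict(zip(e[:-1].tolist(),h.tolist())))
    pl=w[abs(w[:,2]-92)<6]; r=cv2.minAreaRect(pl[:,:2].astype(np.float32)); print(n,'plate',r, pl[:,2].mean())
    k=w[w[:,2]>135]; print('knob',len(k),np.nanmean(k,0),k.min(0),k.max(0))
    b=W[380:440,400:600] if n=="top" else W[300:340,60:140]; print('bench z',np.nanmedian(b[...,2]))
E
```

```text
{-10: 11, -4: 1343, 2: 1607, 8: 2330, 14: 949, 20: 221, 26: 100, 32: 104, 38: 58, 44: 44, 50: 47, 56: 40, 62: 43, 68: 49, 74: 48, 80: 58, 86: 850, 92: 4131, 98: 133, 104: 8, 110: 12, 116: 2, 122: 0, 128: 0, 134: 9, 140: 36, 146: 35, 152: 25, 158: 32, 164: 47, 170: 79, 176: 140, 182: 9, 188: 0}
top plate ((567.5450439453125, -26.873992919921875), (151.5681915283203, 140.07647705078125), 13.70029354095459) 93.85064835420756
knob 412 [587.67881524  14.06360039 167.26547099] [571.90915932  -4.93612636 135.54861918] [607.84862814  33.18580073 183.55238987]
bench z 1.5384403615397944
{-10: 89, -4: 4548, 2: 967, 8: 1955, 14: 385, 20: 570, 26: 298, 32: 1090, 38: 909, 44: 162, 50: 159, 56: 150, 62: 158, 68: 148, 74: 184, 80: 240, 86: 2274, 92: 1431, 98: 10, 104: 14, 110: 52, 116: 17, 122: 7, 128: 4, 134: 19, 140: 49, 146: 37, 152: 34, 158: 47, 164: 47, 170: 86, 176: 49, 182: 0, 188: 0}
scene plate ((563.5717163085938, -28.25811004638672), (152.5326690673828, 143.57632446289062), 13.815372467041016) 91.51447338910492
knob 366 [592.92052054   8.20066562 161.70176473] [569.1280647   -7.08467092 135.49375897] [606.07683737  29.77541891 180.59068874]
bench z -0.4058672080946091
```

```bash
cat >> h.py <<'E'
from scipy.optimize import least_squares
C=np.array([565.5,-27.5]); YAW=0.239
Rz=np.array([[np.cos(YAW),-np.sin(YAW)],[np.sin(YAW),np.cos(YAW)]])
def tofix(W): return np.c_[(W[...,:2].reshape(-1,2)-C)@Rz, W[...,2].reshape(-1)]
def fromfix(p): return np.r_[C+Rz@np.array(p[:2],float),p[2]]
def axis(g,s): return np.array([np.sin(s),-np.sin(g)*np.cos(s),np.cos(g)*np.cos(s)])
def lever(P):  # P fixture-frame points near knob
    def f(q):
        a=axis(*q); r=P-[0,0,15]; t=r@a; d=np.linalg.norm(r-t[:,None]*a,axis=1)
        m=(t>130)&(t<164)
        return np.where(m,d-15.5,np.where(t>164,np.maximum(d-15.5,0),0))
    best=min((least_squares(f,[g0,s0],loss='soft_l1',f_scale=2,diff_step=1e-3) for g0 in(-.24,0,.24) for s0 in(-.3,0,.3)),key=lambda r:r.cost)
    return best.x,best.cost
def knobpts(n,d=None):
    im,d=manip.snapshot(n) if d is None else (None,d)
    P=tofix(cloud(d,manip.get_calibration(n))); 
    return P[(P[:,2]>125)&(P[:,2]<200)&(abs(P[:,0])<90)&(abs(P[:,1])<80)],im,d
E
python3 - <<'E'
from h import *
A=[knobpts(n,np.load(f"pics/{n}0.npz")['d'])[0] for n in("top","scene")]
for P in A+[np.vstack(A)]: print(len(P),lever(P),P.mean(0))
T=R.from_rotvec(manip.sense()['tcp_rot']).as_matrix(); print(np.round(T,3))
F=np.eye(3);F[:2,:2]=Rz
print('tool axes in fixture\n',np.round(F.T@T,3))
# target orientation candidates: tool y=-z
for x in ([1,0,0],[-1,0,0],[0,1,0],[0,-1,0]):
    x=np.array(x,float);y=np.array([0,0,-1.]);G=F@np.c_[x,y,np.cross(x,y)]
    print(x,np.round(R.from_matrix(T.T@G).as_rotvec(),3))
# obstacle tall check
W=cloud(np.load("pics/top0.npz")['d'],manip.get_calibration("top")).reshape(-1,3)
P=tofix(W); 
print('spray',P[(P[:,2]>80)&(P[:,2]<125)&(P[:,0]>85)&(P[:,0]<200)&(abs(P[:,1])<200)].mean(0))
E
```

```text
412 (array([-0.24646888,  0.24300542]), np.float64(74.96777626748006)) [ 31.38778641  35.13174614 167.26547099]
374 (array([-0.25240166,  0.21873723]), np.float64(130.25454104957132)) [ 35.16364068  28.16612998 161.06726627]
786 (array([-0.25144588,  0.23298049]), np.float64(430.78290180205045)) [ 33.18443971  31.8173181  164.316198  ]
[[ 0.241 -0.    -0.971]
 [ 0.971 -0.001  0.241]
 [-0.001 -1.    -0.   ]]
tool axes in fixture
 [[ 0.463 -0.001 -0.886]
 [ 0.886 -0.001  0.463]
 [-0.001 -1.    -0.   ]]
[1. 0. 0.] [ 1.000e-03  1.089e+00 -1.000e-03]
[-1.  0.  0.] [-1.000e-03 -2.053e+00 -1.000e-03]
[0. 1. 0.] [-0.    -0.482 -0.001]
[ 0. -1.  0.] [ 2.00e-03  2.66e+00 -0.00e+00]
spray [ 118.37488093 -140.37091226   98.71088103]
```

```bash
cat >> h.py <<'E'
def where():
    s=manip.sense(); p=tofix(np.array(s['ee_pos']))[0]
    return p,s
def delta(target):
    p,s=where(); T=R.from_rotvec(s['tcp_rot']).as_matrix()
    return np.round(T.T@(fromfix(target)-np.array(s['ee_pos'])),1)
E
python3 -c "
from h import *
print(where()[0],delta((95,33,262)),fromfix((95,33,262)))"
```

```text
[-253.46716516  714.01388022  230.5988937 ] [-442.   -30.7 -624.4] [649.98751462  27.05144246 262.        ]
```

```bash
python3 -m creep '[[[0,-0.05,0,0,-0.03,0,0.05],[0,-0.1,0,-0.02,-0.031,-0.03,0],[0,-0.15,0,-0.044,-0.031,-0.062,0],[0,-0.2,0,-0.066,-0.031,-0.094,0],[0,-0.25,0,-0.088,-0.031,-0.125,0],[0,-0.3,0,-0.11,-0.031,-0.156,0],[0,-0.35,0,-0.132,-0.031,-0.187,0],[0,-0.4,0,-0.154,-0.031,-0.218,0],[0,-0.482,0,-0.176,-0.031,-0.25,0],[0,-0.482,0,-0.2,-0.031,-0.283,0],[0,-0.482,0,-0.222,-0.031,-0.313,0],[0,-0.482,0,-0.244,-0.031,-0.345,0],[0,-0.482,0,-0.266,-0.031,-0.376,0],[0,-0.482,0,-0.288,-0.031,-0.407,0],[0,-0.482,0,-0.31,-0.031,-0.438,0],[0,-0.482,0,-0.332,-0.031,-0.47,0],[0,-0.482,0,-0.354,-0.031,-0.5,0],[0,-0.482,0,-0.376,-0.031,-0.531,0],[0,-0.482,0,-0.396,-0.031,-0.56,0],[0,-0.482,0,-0.410,-0.031,-0.58,0]]]'
python3 -c "
from h import *
p,s=where();print(p,delta((95,33,262)),delta((95,33,148)),s['joint_pos'],s['ft_force']);T=R.from_rotvec(s['tcp_rot']).as_matrix();F=np.eye(3);F[:2,:2]=Rz;print(np.round(F.T@T,3))"
```

```text
time_s: 1.77
ee_pos: [616.2, 65.4, 261.9]
tcp_rot: [-1.089, -1.38, 1.382]
ft_force: [0.9, -0.3, 0.1]
width: -0.005
[ 71.21778474  78.31001076 261.87214435] [-45.2  -0.1 -23.9] [-45.1 113.9 -24. ] [-0.36699482  0.405692    0.25209863  1.55790755 -0.10453592  1.19168044
  1.71125791] [ 0.90702778 -0.30131411  0.08478341]
[[ 0.003 -0.    -1.   ]
 [ 1.    -0.001  0.003]
 [-0.001 -1.     0.   ]]
```

```bash
python3 -m creep '[[[0,0,0,-0.015,0,-0.024,0],[0,0,0,-0.03,0,-0.024,0],[0,0,0,-0.045,0,-0.024,0],[0,0,0,-0.045,0,-0.024,0],[0,0,0,-0.045,0.03,-0.024,0],[0,0,0,-0.045,0.06,-0.024,0],[0,0,0,-0.045,0.09,-0.024,0],[0,0,0,-0.045,0.105,-0.024,0],[0,0,0,-0.045,0.114,-0.024,0],[0,0,0,-0.045,0.114,-0.024,0],[0,0,0,-0.045,0.114,-0.024,0]]]'
python3 - <<'E'
from h import *
print(where()[0],where()[1]['ft_force'])
a,_=manip.snapshot("scene");b,_=manip.snapshot("top")
cv2.imwrite("pics/1.png",np.hstack([cv2.resize(a[180:340,230:430],(400,320)),cv2.resize(b[130:290,250:450],(400,320))])[:,:,::-1])
E
```

```text
time_s: 2.68
ee_pos: [648.6, 31.7, 149.0]
tcp_rot: [-1.086, -1.384, 1.383]
ft_force: [-0.5, -0.3, -0.1]
width: 0.004
[ 94.71007565  37.81796941 149.03708765] [-0.47392572 -0.29808148 -0.06727026]
```

View pics/1.png

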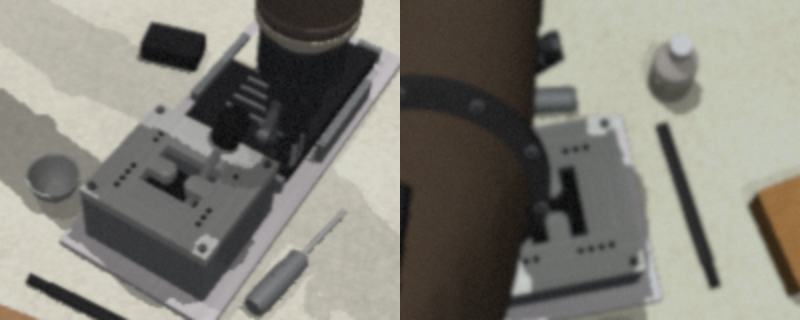

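```bash
python3 -m creep '[[[0,0,0,0,0,0.008,0],[0,0,0,0,0,0.016,0],[0,0,0,0,0,0.022,0],[0,0,0,0,0,0.026,0],[0,0,0,0,0,0.03,0],[0,0,0,0,0,0.034,0],[0,0,0,0,0,0.038,0],[0,0,0,0,0,0.042,0],[0,0,0,0,0,0.046,0],[0,0,0,0,0,0.046,0],[0,0,0,0,0,0.046,0]]]'
cat > look.py <<'E'
from h import *
p,s=where(); print(p,s['ft_force'],s['time_s'])
P,im,d=knobpts("scene")
print(lever(P),len(P)); a=im[200:300,280:400]
cv2.imwrite("pics/last.png",cv2.resize(a,(600,500))[:,:,::-1])
E
python3 look.py
```

```text
time_s: 3.7
ee_pos: [603.8, 20.3, 148.4]
tcp_rot: [-1.086, -1.383, 1.383]
ft_force: [0.4, 0.7, 0.5]
width: -0.001
[ 48.5125249   37.33105406 148.36347112] [0.36301591 0.74459671 0.48389521] 3.7
(array([ 0.54240287, -0.53696519]), np.float64(0.0)) 343
```

View pics/last.png

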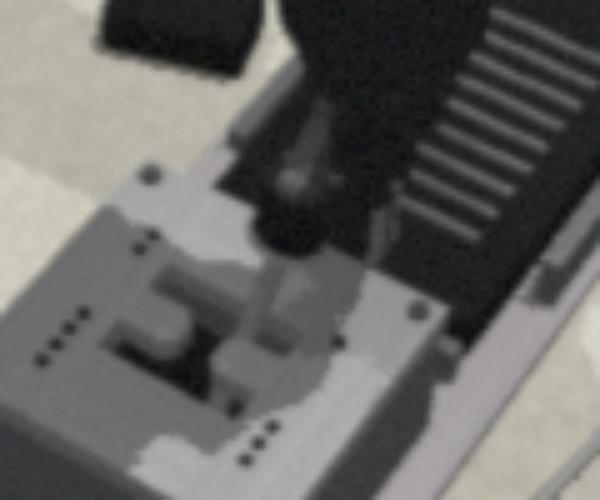

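```bash
python3 - <<'E'
from h import *
c=manip.get_calibration("scene")
p=lambda W:((proj(W,c)-[280,200])*5).round()
s=manip.sense()
print('tcp',p(s['ee_pos']), 'tcp+60', p(np.array(s['ee_pos'])+[0,0,60]))
for st in (0,.1,.2): 
  q=147*axis(-.245,st)+[0,0,15]; print(st,p(fromfix(q)), q)
for q in ((0,18,92),(25,18,92),(-25,18,92),(25,-18,92)): print(q,p(fromfix(q)))
E
```

```text
tcp [[360. 243.]] tcp+60 [[369. 139.]]
0 [[253. 177.]] [  0.          35.65577974 157.61018677]
0.1 [[284. 194.]] [ 14.67551225  35.47764936 156.89772985]
0.2 [[315. 214.]] [ 29.20439163  34.94503803 154.76747771]
(0, 18, 92) [[226. 310.]]
(25, 18, 92) [[278. 337.]]
(-25, 18, 92) [[175. 283.]]
(25, -18, 92) [[229. 397.]]
```

```bash
python3 - <<'E'
from h import *
im,d=manip.snapshot("scene"); c=manip.get_calibration("scene")
P=tofix(cloud(d,c)).reshape(480,640,3)
for v in range(216,262,4):
    print(v,' '.join('%4d,%4d,%4d'%tuple(np.nan_to_num(P[v,u])) for u in range(330,370,4)))
a=im[200:270,300:400]; a=(255*(a/255.)**.45).astype(np.uint8)
cv2.imwrite("pics/g.png",cv2.resize(a,(800,560),interpolation=cv2.INTER_CUBIC)[:,:,::-1])
E
```

```text
216 -106, 205,   0  -86, 191,  23  -81, 201,  17   43,   0, 270   51,  -1, 276   57,   1, 276   62,   6, 275   70,   5, 281   75,  11, 278   67,  42, 247
220  -87, 175,  23  -80, 181,  22  -64, 173,  39   42,   0, 258   50,   0, 263   57,   3, 265   58,  16, 254   64,  19, 255   67,  28, 248   64,  50, 227
224  -81, 165,  22  -66, 158,  38  -57, 162,  39   45,  -2, 252   53,  -3, 259   58,   2, 256   58,  17, 242   65,  18, 246   62,  41, 222   59,  64, 200
228  -68, 145,  34  -60, 149,  36  -52, 154,  37   48,  -6, 248   53,  -2, 247   57,   5, 242   58,  19, 230   64,  21, 232   63,  40, 214    2, 187,  39
232  -60, 132,  38   39, -18, 243   45, -14, 243   52, -13, 247   39,  24, 203   50,  20, 213   58,  19, 219   64,  23, 219   60,  49, 192    7, 179,  36
236  -53, 121,  39   41, -21, 236   49, -21, 242   56, -19, 244   58,  -9, 236   50,  20, 202   57,  22, 205   56,  42, 185    6, 162,  38   14, 167,  38
240  -49, 115,  34   17,  19, 170   50, -23, 233   59, -23, 239   59,  -9, 226   59,   4, 212   58,  22, 194   59,  37, 180   12, 153,  37   20, 157,  38
244    6,  24, 146   17,  19, 158   25,  22, 161   31,  27, 160   59,  -9, 215   59,   5, 200   55,  30, 173   58,  40, 165   18, 143,  37   25, 149,  35
248   10,  17, 144   18,  20, 146   27,  19, 153   32,  26, 150   41,  25, 157   51,  22, 166   55,  31, 161   16, 128,  37   24, 132,  37   32, 136,  39
252   -5,  45,  92   20,  16, 140   27,  20, 140   32,  26, 137   22,  63,  92   28,  69,  91   57,  29, 151   23, 116,  38   30, 122,  38   37, 128,  36
256    0,  36,  92   17,  22, 118   13,  45,  92   19,  50,  91   26,  56,  89   33,  60,  90   40,  63,  92   46,  70,  89   35, 113,  37   42, 119,  35
260   11,  17, 107   13,  30,  94   19,  35,  94   26,  41,  92   33,  44,  93   38,  51,  90   46,  54,  92   52,  61,  89   60,  62,  94   66,  68,  92
```

View pics/g.png

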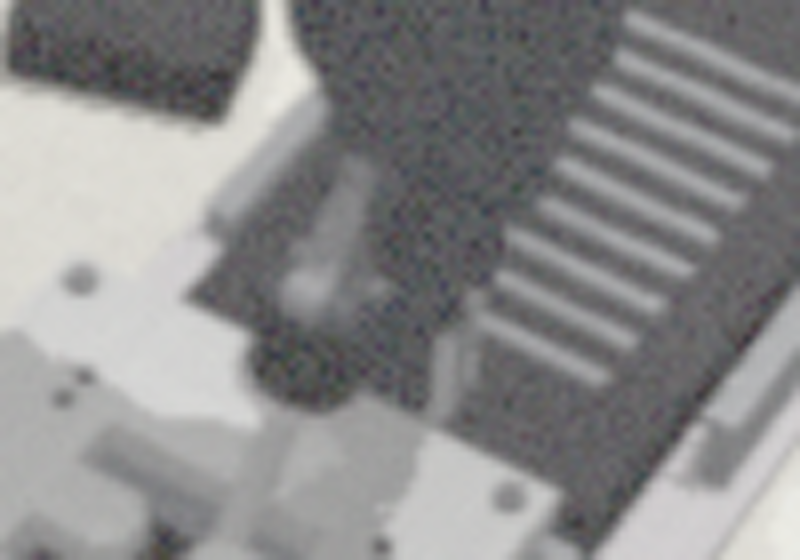

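The gripper's closed tip is in front of the knob at fixture x=48, and its rear face is at about 37. The shiny part near (310,280) is the finger linkage, higher up. I'll carry on pushing back to the crossway.

```bash
python3 -m creep '[[[0,0,0,0,0,0.003,0],[0,0,0,0,0,0.006,0],[0,0,0,0,0,0.009,0],[0,0,0,0,0,0.012,0],[0,0,0,0,0,0.015,0],[0,0,0,0,0,0.018,0],[0,0,0,0,0,0.020,0],[0,0,0,0,0,0.020,0],[0,0,0,0,0,0.020,0]]]'
cat > look.py <<'E'
from h import *
import sys
p,s=where(); print(p,s['ft_force'],s['time_s'])
P,im,d=knobpts("scene"); x0,x1,y0,y1=map(float,sys.argv[1:5])
c=manip.get_calibration("scene")
P=P[(P[:,0]>x0)&(P[:,0]<x1)&(P[:,1]>y0)&(P[:,1]<y1)&(P[:,2]<188)]
print(lever(P),len(P),P.mean(0),P.min(0),P.max(0)); a=im[200:300,280:400]
cv2.imwrite("pics/last.png",cv2.resize((255*(a/255.)**.6).astype(np.uint8),(600,500))[:,:,::-1])
E
python3 look.py -40 17 -10 60
```

```text
time_s: 4.55
ee_pos: [584.2, 15.5, 148.3]
tcp_rot: [-1.086, -1.383, 1.383]
ft_force: [1.3, -0.2, 0.7]
width: 0.003
[ 28.36012293  37.31430428 148.25617867] [ 1.26786342 -0.21183114  0.74506934] 4.55
(array([-0.33265029,  0.85729768]), np.float64(0.0)) 171 [  3.92622758  23.23404492 151.4579076 ] [-16.04732106  16.17802816 125.61451255] [ 16.74849151  40.87229572 179.70141146]
```

```bash
python3 -m creep '[[[0,0,0,0,0,-0.01,0],[0,0,0,0,0,-0.022,0],[0,0,0,0,0,-0.034,0],[0,0,0,0.01,0,-0.034,0],[0,0,0,0.03,0,-0.034,0],[0,0,0,0.05,0,-0.034,0],[0,0,0,0.06,0,-0.034,0],[0,0,0,0.06,0,-0.034,0],[0,0,0,0.06,0,-0.02,0],[0,0,0,0.06,0,0,0],[0,0,0,0.06,0,0.018,0],[0,0,0,0.06,0,0.027,0],[0,0,0,0.06,0,0.027,0],[0,0,0,0.06,0,0.027,0]]]'
python3 look.py -40 40 -10 60
```

```text
time_s: 5.77
ee_pos: [544.7, 67.0, 148.7]
tcp_rot: [-1.088, -1.383, 1.382]
ft_force: [-0.7, 0.2, -1.1]
width: -0.001
[  2.19392842  96.72096007 148.70684757] [-0.74238497  0.16897275 -1.05940617] 5.7667
(array([-0.79357479,  0.60847272]), np.float64(0.0)) 378 [  4.50566515  29.31566858 164.168747  ] [-16.39746892  15.89816095 125.50683377] [ 17.45500656  53.88338465 184.20345998]
```

View pics/last.png

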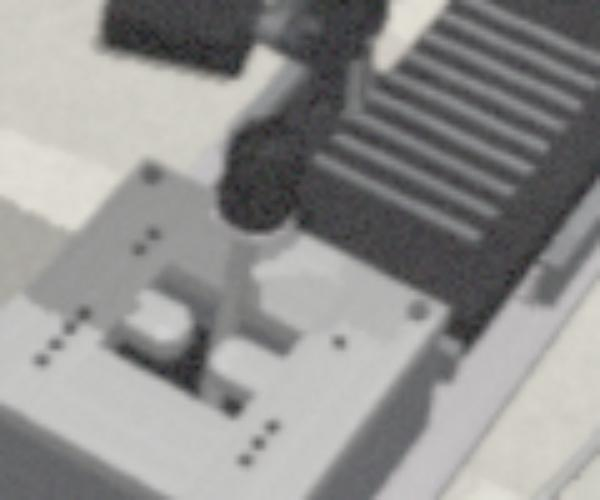

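Picture: the stick is at the crossway mouth, around (230,300), and the finger is to the left of the knob. Next is the push to the right.

```bash
python3 -m creep '[[[0,0,0,-0.01,0,0,0],[0,0,0,-0.018,0,0,0],[0,0,0,-0.024,0,0,0],[0,0,0,-0.029,0,0,0],[0,0,0,-0.034,0,0,0],[0,0,0,-0.039,0,0,0],[0,0,0,-0.044,0,0,0],[0,0,0,-0.049,0,0,0],[0,0,0,-0.054,0,0,0],[0,0,0,-0.058,0,0,0],[0,0,0,-0.062,0,0,0],[0,0,0,-0.066,0,0,0],[0,0,0,-0.07,0,0,0],[0,0,0,-0.07,0,0,0]]]'
python3 look.py -40 40 -60 40
```

```text
time_s: 6.98
ee_pos: [560.8, -1.7, 148.3]
tcp_rot: [-1.087, -1.382, 1.383]
ft_force: [-0.1, 0.2, 0.7]
width: 0.0
[  1.53481656  26.15597068 148.3019864 ] [-0.07616119  0.15110316  0.68924799] 6.9833
(array([0.00514126, 0.01280023]), np.float64(1516.1978955729185)) 420 [  6.28301726  -4.41345748 168.76844698] [-15.5385013  -20.19472807 125.11351364] [ 16.99854626  39.66324954 187.72915366]
```

```bash
python3 -m creep '[[[0,0,0,-0.004,0,0,0],[0,0,0,-0.008,0,0,0],[0,0,0,-0.012,0,0,0],[0,0,0,-0.016,0,0,0],[0,0,0,-0.019,0,0,0],[0,0,0,-0.022,0,0,0],[0,0,0,-0.025,0,0,0],[0,0,0,-0.027,0,0,0],[0,0,0,-0.027,0,0,0],[0,0,0,-0.027,0,0,0]]]'
python3 look.py -40 40 -60 -5
```

```text
time_s: 7.87
ee_pos: [567.1, -27.2, 148.3]
tcp_rot: [-1.087, -1.383, 1.383]
ft_force: [0.3, -0.1, 0.8]
width: 0.002
[ 1.60935161e+00 -4.95436243e-02  1.48265195e+02] [ 0.27801874 -0.06061968  0.84016827] 7.8667
(array([ 0.71727239, -0.69679288]), np.float64(0.0)) 388 [  6.35280063 -32.72161647 167.48130626] [-12.32348785 -47.65826317 136.81527538] [ 16.68967892  -5.05105952 185.61864223]
```

View pics/last.png

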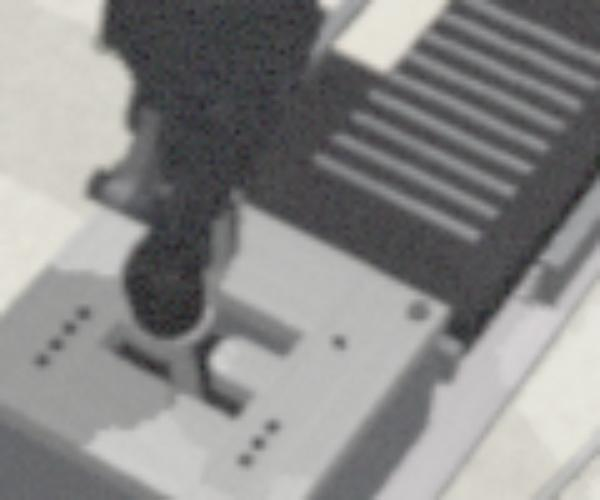

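```bash
sed -i "s/loss='soft_l1'/bounds=([-.3,-.36],[.3,.36]),loss='soft_l1'/" h.py
python3 -m creep '[[[0,0,0,-0.002,0,0,0],[0,0,0,-0.004,0,0,0],[0,0,0,-0.004,0,0,0],[0,0,0,-0.004,0,0,0]]]'
python3 look.py -40 40 -65 -19
```

```text
time_s: 8.25
ee_pos: [568.0, -30.8, 148.3]
tcp_rot: [-1.087, -1.383, 1.383]
ft_force: [-0.1, 0.7, -0.1]
width: 0.002
[  1.67252943  -3.79137396 148.30115229] [-0.0568156   0.69337324 -0.06087549] 8.25
(array([0.22147278, 0.00298733]), np.float64(60.82620972277978)) 332 [  6.0952359  -40.01578774 166.97975712] [-12.35436297 -51.4532797  134.65751515] [ 16.9410052  -19.0180635  185.73742638]
```

```bash
python3 -m creep '[[[0,0,0,0.008,0,0,0],[0,0,0,0.02,0,0,0],[0,0,0,0.034,0,0,0],[0,0,0,0.034,0,0,0],[0,0,0,0.034,0,0.015,0],[0,0,0,0.034,0,0.035,0],[0,0,0,0.034,0,0.055,0],[0,0,0,0.034,0,0.062,0],[0,0,0,0.034,0,0.062,0],[0,0,0,0.02,0,0.062,0],[0,0,0,0,0,0.062,0],[0,0,0,-0.02,0,0.062,0],[0,0,0,-0.031,0,0.062,0],[0,0,0,-0.031,0,0.062,0],[0,0,0,-0.031,0,0.062,0]]]'
python3 look.py -40 40 -65 -5
```

```text
time_s: 9.55
ee_pos: [515.7, -75.3, 148.2]
tcp_rot: [-1.087, -1.383, 1.382]
ft_force: [-0.3, -0.4, -0.6]
width: 0.001
[-59.74491714 -34.63578427 148.19621448] [-0.34899482 -0.37556579 -0.62847289] 9.55
(array([0.22147837, 0.00218   ]), np.float64(53.5761016443852)) 334 [  6.01794499 -39.84649589 166.78072033] [-11.95878818 -51.16953697 136.97964105] [ 17.37307792 -16.63564465 185.09666765]
```

View pics/last.png

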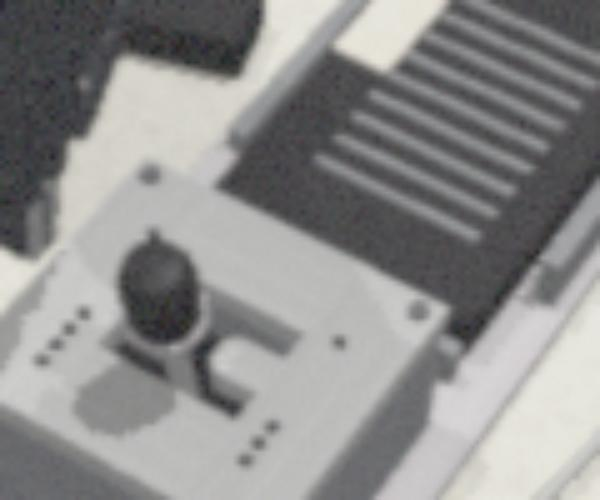

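```bash
python3 -m creep '[[[0,0,0,0,0.005,-0.01,0],[0,0,0,0,0.005,-0.02,0],[0,0,0,0,0.005,-0.026,0],[0,0,0,0,0.005,-0.03,0],[0,0,0,0,0.005,-0.034,0],[0,0,0,0,0.005,-0.038,0],[0,0,0,0,0.005,-0.042,0],[0,0,0,0,0.005,-0.046,0],[0,0,0,0,0.005,-0.05,0],[0,0,0,0,0.005,-0.054,0],[0,0,0,0,0.005,-0.058,0],[0,0,0,0,0.005,-0.062,0],[0,0,0,0,0.005,-0.066,0],[0,0,0,0,0.005,-0.068,0],[0,0,0,0,0.005,-0.068,0]]]'
python3 look.py 10 90 -70 -5
```

```text
time_s: 10.85
ee_pos: [581.6, -59.3, 143.2]
tcp_rot: [-1.087, -1.383, 1.383]
ft_force: [-1.8, -0.0, -0.3]
width: 0.002
[  8.14918668 -34.67736839 143.17440284] [-1.7885096  -0.02170085 -0.27027408] 10.85
(array([0.23072396, 0.21175975]), np.float64(900.307524547622)) 419 [ 33.25949413 -39.8379655  164.20578997] [ 10.15883768 -50.24372348 130.06642621] [ 52.96708988 -21.2090122  187.83875227]
```

Stick is about 0.24 and the contact is gentle. I'll creep on in small steps until the force rises at the stop.

```bash
python3 -m creep '[[[0,0,0,0,0,-0.002,0],[0,0,0,0,0,-0.004,0],[0,0,0,0,0,-0.006,0],[0,0,0,0,0,-0.007,0],[0,0,0,0,0,-0.007,0]]]'
python3 -m creep '[[[0,0,0,0,0,-0.001,0],[0,0,0,0,0,-0.002,0],[0,0,0,0,0,-0.002,0]]]'
python3 look.py 24 90 -70 -5
```

```text
time_s: 11.32
ee_pos: [588.2, -57.7, 143.3]
tcp_rot: [-1.087, -1.383, 1.383]
ft_force: [-2.6, 0.1, -1.0]
width: 0.001
time_s: 11.57
ee_pos: [590.1, -57.2, 143.3]
tcp_rot: [-1.087, -1.383, 1.383]
ft_force: [-2.2, 0.5, 0.5]
width: 0.001
[ 16.8255144  -34.68142197 143.30882713] [-2.1539398   0.51642869  0.45126468] 11.5667
(array([0.22309606, 0.28091037]), np.float64(552.5372196720141)) 375 [ 43.66053101 -38.92710609 162.52575078] [ 24.21509778 -49.83977995 127.67639022] [ 62.15105547 -21.07002818 187.37232618]
```

```bash
for i in 1 2 3; do python3 -m creep '[[[0,0,0,0,0,-0.001,0],[0,0,0,0,0,-0.0015,0],[0,0,0,0,0,-0.0015,0]]]' | egrep 'ee_pos|force'; done
python3 look.py 30 90 -70 -5
```

```text
ee_pos: [591.5, -56.8, 143.3]
ft_force: [-2.8, -0.1, -0.0]
ee_pos: [593.0, -56.5, 143.3]
ft_force: [-1.5, 0.2, -0.9]
ee_pos: [593.9, -56.2, 143.1]
ft_force: [-3.3, 0.0, -1.0]
[ 20.76709788 -34.64226251 143.0954473 ] [-3.25454384  0.01749468 -0.96643777] 12.3667
(array([0.2216035 , 0.30616081]), np.float64(486.4128922912891)) 358 [ 47.53774178 -38.66841582 162.26383502] [ 30.00153501 -49.31533713 127.6214351 ] [ 65.44157689 -19.8687205  187.96261826]
```

```bash
for i in 1 2; do python3 -m creep '[[[0,0,0,0,0,-0.001,0],[0,0,0,0,0,-0.0015,0],[0,0,0,0,0,-0.0015,0]]]' | egrep 'ee_pos|force'; done
```

```text
ee_pos: [594.9, -56.0, 142.9]
ft_force: [-6.1, -1.1, -0.2]
ee_pos: [595.8, -55.7, 142.7]
ft_force: [-7.6, -1.4, -0.9]
```

```bash
for i in 1 2; do python3 -m creep '[[[0,0,0,0,0,-0.001,0],[0,0,0,0,0,-0.0015,0],[0,0,0,0,0,-0.0015,0],[0,0,0,0,0,-0.0015,0]]]' | egrep 'ee_pos|force'; done; python3 look.py 33 90 -70 -5
```

```text
ee_pos: [596.5, -55.5, 142.5]
ft_force: [-8.5, -2.4, 0.1]
ee_pos: [597.4, -55.3, 142.3]
ft_force: [-11.2, -2.2, 0.1]
[ 24.38133759 -34.57675992 142.29480988] [-11.16261735  -2.23392955   0.07921259] 13.5833
(array([0.22132925, 0.31614869]), np.float64(241.48183412322848)) 334 [ 49.73769443 -39.0628832  162.3571397 ] [ 33.02647427 -48.98935202 127.2862127 ] [ 65.87599453 -23.32359094 187.94261984]
```

View pics/last.png

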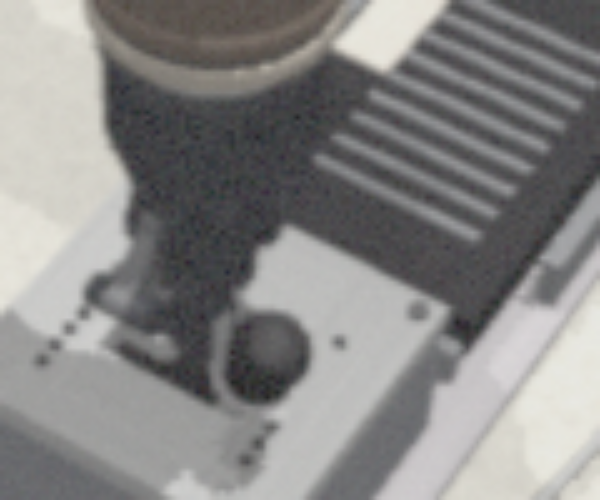

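The knob has stopped advancing while the force climbs to 11 N, so it is against the stop. I'll back away along the rail, then rise and check.

```bash
python3 -m creep '[[[0,0,0,0,0,0.004,0],[0,0,0,0,0,0.01,0],[0,0,0,0,0,0.025,0],[0,0,0,0,0,0.05,0],[0,0,0,0,0,0.085,0],[0,0,0,0,-0.02,0.12,0],[0,0,0,0,-0.05,0.155,0],[0,0,0,0,-0.08,0.19,0],[0,0,0,0,-0.1,0.22,0],[0,0,0,0,-0.1,0.22,0],[0,0,0,0,-0.1,0.22,0]]]'
python3 - <<'E'
from h import *
A=[]; ims=[]
for n in("top","scene"):
    P,im,d=knobpts(n); P=P[P[:,2]<192]; A.append(P); ims.append(im); print(n,lever(P),P.mean(0),P.max(0))
    o=np.load(f"pics/{n}0.npz")['im']; print('changed px',(np.abs(o.astype(int)-im).max(2)>60).sum())
print(where()[0],where()[1]['ft_force'])
b=ims[0][130:370,130:530]; cv2.imwrite("pics/end.png",cv2.resize(b,(800,480))[:,:,::-1])
E
```

```text
time_s: 14.55
ee_pos: [387.0, -107.4, 245.6]
tcp_rot: [-1.093, -1.388, 1.379]
ft_force: [-0.2, 0.1, -0.8]
width: 0.002
top (array([0.2208596 , 0.34450436]), np.float64(118.84841136436745)) [ 46.03022282 -29.15447691 163.48354997] [ 68.90199371 -11.00404206 180.29774801]
changed px 28599
scene (array([-0.24, -0.3 ]), np.float64(0.0)) [ 50.25450788 -39.20881526 160.38414836] [ 65.12914096 -23.10842145 178.34436202]
changed px 10757
[-191.37269793  -34.65657212  243.72656999] [-0.26260115 -0.61880239 -0.1510383 ]
```

View pics/end.png

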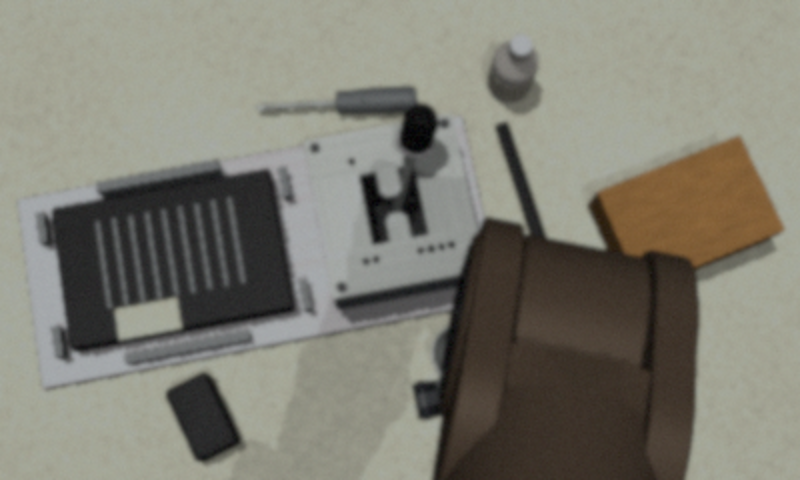

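```bash
python3 -c "
from plant import manip
print(manip.close_job())"
```

```text
the job is handed in; nothing more can be done
None
```

The lever is in the third slot, pushed fully home against its stop, and I have handed the job in. It started in the left rail, leaning forward by about 0.23 rad. With the fingers closed, I pushed the knob back to the crossway, across to the right-hand rail, and then forward. I then backed the hand away and raised it clear. The robot's clock stood at about 14.6 s.

**Lever position:** after the hand withdrew, the top camera fit gave a sideways lean of about 0.22 rad and a forward lean of about 0.34 rad. The scene camera's fit failed on that final picture. Just before I let go, with about 11 N against the stop, it had read 0.22 and 0.32. The two cameras differ by about 0.03 rad, but both are above the required 0.285.

**Force and knob:** measured at the end of each move, the wrist force never read above about 11 N. The top of the knob measured about 180 mm up, which fits a knob that is fully down.

**Other things on the bench:** in the last top picture, the router, adapter, screwdriver, spray and carton look unmoved by eye. The arm hid most of the screw cup and part of the antenna, so I could not fully check those two. The fingers stayed above 140 mm the whole time they worked near the fixture.

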